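Fetch the syrup bottle from the tilted carton into the dispensing station

ROBOT

A 6-joint arm with a two-finger parallel gripper is mounted at the origin on the work surface. World frame = base frame: x ahead of the robot, y to its left, z up, the work surface at z = 0. Lengths are in m, angles in rad, forces in N, time in s.
With the tool pointing down it reaches from about 0.375 to 0.9 m from the base axis. Payload 3.1 kg.
Tool frame: the origin (TCP) lies on the centre line of the jaws, within the pads' length; the fingertips stand 19 mm ahead of it and the grasp point (between the pads) is the TCP; z points along the fingers, y is the line along which they close (so a half turn about z gives the same grasp; the last joint's range is limited). The gripper opens to 85 mm and grips with 20 to 120 N. Pads are 22 mm wide; open, the fingers measure 114 mm over their backs; the gripper's body (76 mm by 85 mm) begins 54 mm behind the grasp point. The pads swing forward as they close: fully open they stand 13 mm farther back than shut.
Start: joints at [-1.331, 0.527, 1.433, -0, 1.181, -0.178], TCP at [0.254, -0.571, 0.25] pointing down, gripper open.
Joint ranges: [-3.08, 3.08], [-0.75, 2.2], [0.22, 2.44], [-1.43, 4.57], [0, 2.65], [-2.85, 2.85]. Speed limits (rad/s): [2.79, 2.79, 3.14, 3.14, 3.14, 3.14].

INTERFACE

Orientations are given as a unit quaternion [x, y, z, w].
In Python, from station import manip gives the robot as it stands.
- The arm moves only by the tool servo_tool, never from a script. Its argument "rows" is a list that holds one entry, the list of rows, each a list of 7 numbers: the turn, a rotation vector about the tool's x, y, z in degrees, then the shift along the tool's x, y, z in m, then the gripper command: -1 is shut, 1 is fully open, values between are in proportion. In form: [[[wx, wy, wz, tx, ty, tz, jaw], ...]]. A call has 1 to 8 rows; each row shifts and turns the commanded pose from where the row before left it, along the tool's axes as they then stand; what a row does not reach is not made up. A row lasts 1/12 s, in which the tool goes at most 41.7 mm and 7.16 degrees, less where a joint would pass 70% of its speed; a pose out of reach is approached as far as the arm can. A call is refused whole if a number of a shift passes 0.0417 or a number of a turn 7.16, either way. A call with a gripper value outside its range is refused whole. The fingers move at their own pace and stop on an object; "squeeze" is the grip in N (left out, the last holds). Time passes only in rows, so rows that do not move let the fingers close. It gives the time, the measured TCP pose, the force, the opening and the grip force at its end, in the units of the state.
- manip.sense(): the state, without advancing time (a new reading comes with each control period).
- manip.snapshot(name): name is "side" or "top" or "wrist"; returns the picture (480x640x3 uint8, blue, green, red); there is no depth.
- manip.camera_info(name): a dict with "K" (3x3 intrinsics, pixels), "camera_from_world" (4x4, takes a point from world to camera coordinates). Camera axes: x right, y down, z forward; pixel columns grow to the right and rows downward; lengths in m; the calibration is good to about 2 mm. A picture is of the moment at which its call begins: read the wrist's pose just before it. camera_info takes no time and is no camera call; for the wrist camera it gives the pose at the moment of the call.
- manip.sign_off(): hands the job in; it is judged then, once.
The state is a dict: "t": time; "q": joint angles; "qd": joint speeds; "tau": joint torques, N m; "tcp_pos": TCP position; "tool_rot": TCP orientation; "force": force on the tool from outside, world axes, zero at the start; "ft_torque": the same for the moment, N m; "finger_gap": opening from 0.0 (shut) to 1.0 (fully open); "gripper_force": force on a finger pad.
Only numpy, scipy, OpenCV 4.12 (cv2) and the standard library are available. Lean on these libraries where they do the work, as an engineer would, in place of code of your own. Each camera call takes 0.05 s, during which the arm holds its last target. There are 200 camera calls.

TASK

Lift the one narrow-necked glass bottle out of the partitioned carton that leans on the sloping stand, and stand it upright on the open counter and let go. Then take it again lower down, by its body, and set it upright on the raised steel tray in the middle of the gap between the two jars, under the clear guard shelf, and let go. It is thin glass: squeeze it no harder than about 25 N, do not drop it or lay it down, and leave all the other jars, cans, the tin and the tub standing where they are.

Things in the scene. Friction and masses are not known exactly. Their poses are not given: they have to be found in the camera images.
- bottle_mid (a point): The bottle to fetch: amber glass, 140 mm tall, 0.2 to 0.4 kg, round about its z axis, which points from base to cap. Body 54 mm across up to 72 mm above the base, then a shoulder up to 100 mm, neck 25 mm across. Point on its axis, half-way up (70 mm above the base). It starts in any of the three cells of the carton's back row, leaning with the carton against its cell's lower (front) wall.
- bottle_cap (a point): Middle of the bottle's black cylindrical cap, on the bottle's axis, 56 mm above bottle_mid. The cap is 28 mm across and 28 mm high, its top 140 mm above the base. The bottle can be lifted by it. In the carton the cap's top lies 16 mm below the plane of the mouth.
- carton: Cardboard carton on a sloping stand, fixed; it and the station swap sides between starts. 184 mm (front to back) by 290 mm (wide) by 160 mm deep, tipped 0.44 rad so that its mouth leans to the robot. Frame: x front to back, y along the width, z up, origin on the counter; all lies within x -130 to 110 mm. The cells' axis from floor to mouth is (-0.426, 0, 0.905) here; 2 rows of 3 cells.
- carton_mouth (a point): Centre of the carton's mouth, in the plane of its rim, axes as the carton's. Rim and partitions are equally high (160 mm along the cells) and 4 mm thick; each cell is 86 mm (front to back) by 91 mm inside. The rim's front edge lies 83 mm nearer the robot and 39 mm lower than this point, its back edge as much further and higher.
- station: Fixed steel station, 115 mm deep (x, pointing away from the robot), 310 mm wide (y); origin on the counter below the empty place. Tray surface 40 mm above the counter; lips 5 mm thick, tops 55 mm above the counter, along front (inner face x = -47 mm) and back (x = +52 mm). Posts at the corners (y = -151, +151 mm); front and back are open between lip and guard shelf.
- guard_edge (a point): Middle of the front edge of the clear guard shelf over the station's tray, on its underside, 260 mm above the counter and 32 mm nearer the robot than the middle of the empty place. The shelf reaches 94 mm back from here, is 12 mm thick with a dark steel edge, and bears low stacks of white cup lids at both ends, up to 290 mm above the counter.
- bay (a point): Middle of the empty place on the station's tray, on the tray's surface (40 mm above the counter), half-way between jar_c and jar_d; axes as the station's.
- jar_a_mid (a point): In the carton's back row: a round amber glass jar 54 mm across and 105 mm tall with a black lid as wide as the jar; point at its centre, half-way up. A bystander: leave it where it is, standing.
- jar_b_mid (a point): In the carton's front row: a round amber glass jar 54 mm across and 105 mm tall with a black lid as wide as the jar; point at its centre, half-way up. A bystander: leave it where it is, standing.
- can_a_mid (a point): In the carton's back row: a plain aluminium drinks can 54 mm across and 120 mm tall; point at its centre, half-way up. A bystander: leave it where it is, standing.
- can_b_mid (a point): In the carton's front row: a plain aluminium drinks can 54 mm across and 120 mm tall; point at its centre, half-way up. A bystander: leave it where it is, standing.
- jar_c_mid (a point): On the station's tray, about 114 mm to the +y side of the empty place: a round amber glass jar 54 mm across and 105 mm tall with a black lid as wide as the jar; point at its centre, half-way up. A bystander: leave it where it is, standing.
- jar_d_mid (a point): On the station's tray, about 114 mm to the -y side of the empty place: a round amber glass jar 54 mm across and 105 mm tall with a black lid as wide as the jar; point at its centre, half-way up. A bystander: leave it where it is, standing.
- tin_mid (a point): Open steel mixing tin on the counter between carton and station, 75 mm tall, 74 mm across at its rim, 56 mm at its foot; point on its axis, half-way up. A bystander: leave it where it is, standing.
- tub_mid (a point): Clear plastic tub with red lid, 106 by 80 by 52 mm tall, on the counter further back; point at its centre. A bystander: leave it where it is, standing.
There are look-alikes about, which are no part of the job. Leave any yellow look-alike of the part that bears bottle_mid alone.

How it is judged:
On the way, in this order (a step that is already met when the one before it is completed fails the run):
1. the bottle is lifted out of its cell (height (world z) of bottle_mid above 0.22 m), for 0.1 s.
2. the bottle stands upright on the counter, let go (height (world z) of bottle_mid between 0.064 and 0.076 m and angle between bottle_mid's own z axis and vertical below 0.08 rad and contact force between the fingers and bottle below 0.05 N and linear speed of bottle below 0.03 m/s), for 0.2 s.
At the end, for the whole second after the job is handed in: The bottle stands upright (within 0.08 rad) on the station's tray between the lips, within 24 mm front to back and 30 mm sideways of the middle of the gap, at rest and let go; all other things still stand where they were (x of bottle_mid in the frame of bay between -0.024 and 0.024 m and y of bottle_mid in the frame of bay between -0.03 and 0.03 m and z of bottle_mid in the frame of bay between 0.064 and 0.076 m and angle between bottle_mid's own z axis and vertical below 0.08 rad and linear speed of bottle below 0.02 m/s and contact force between the fingers and bottle below 0.05 N); the robot touches nothing.
It fails at once if the glass bottle is squeezed with more than 30 N on each side (60 N for both fingers together) (contact force between the fingers and bottle above 60 N).
It fails at once if the bottle is laid down or falls over (angle between bottle_mid's own z axis and vertical above 1 rad).
It fails at once if the bottle is dropped or flung (faster than 1.3 m/s) (linear speed of bottle above 1.3 m/s).
It fails at once if another jar, can, the tin or the tub is shifted by more than 25 mm or tipped over (distance of any of jar_a_mid, jar_b_mid, jar_c_mid, jar_d_mid, can_a_mid, can_b_mid, tin_mid, tub_mid from where it was at the start of the episode above 0.025 m or angle between any of jar_a_mid, jar_b_mid, jar_c_mid, jar_d_mid, can_a_mid, can_b_mid, tin_mid, tub_mid's own z axis and vertical above 0.8 rad).
It also fails if it takes over 72 s, if anything falls off the work surface, if the arm or the gripper's body presses on something with over 40 N, if the wrist force passes 120 N, or if a joint passes its speed limit or range.

## Working session

There is one attempt and no reset: what is moved stays moved. The work goes in short steps, Python scripts to look and compute and a tool call to move; the robot and the scene stay as the last step left them, time stands still between calls to the robot, and variables do not carry over. Pictures are saved under pics/ and viewed, at most 10 in all, crops included, and the job is handed in when it is done.

Besides the shell and the picture viewer there is one more tool, called after ">>>" in YAML: its name, and indented under it one key for each argument. servo_tool: Moves the arm, as the interface text tells. Its arguments: {"type":"object","properties":{"rows":{"type":"array","items":{"type":"array","items":{"type":"array","items":{"type":"number"}}}},"squeeze":{"type":"number"}},"required":["rows"]}

```bash
mkdir -p pics
python3 - <<'E'
from station import manip
import cv2,numpy as np
for n in("side","top"):
    cv2.imwrite(f"pics/{n}0.png",manip.snapshot(n))
    i=manip.camera_info(n);print(n,np.round(i["K"],1).tolist(),np.round(i["camera_from_world"],3).tolist())
s=manip.sense();print(s["t"],s["tcp_pos"],s["tool_rot"],s["finger_gap"])
E
```

```text
side [[514.2, 0.0, 318.3], [0.0, 514.2, 236.6], [0.0, 0.0, 1.0]] [[0.777, -0.629, 0.002, -0.398], [-0.323, -0.402, -0.857, 0.354], [0.54, 0.665, -0.516, 1.359], [0.0, 0.0, 0.0, 1.0]]
top [[473.7, 0.0, 327.3], [0.0, 473.7, 237.0], [0.0, 0.0, 1.0]] [[0.041, -0.999, 0.002, 0.03], [-0.977, -0.04, -0.209, 0.572], [0.209, 0.007, -0.978, 1.225], [0.0, 0.0, 0.0, 1.0]]
0.1 [ 0.25345314 -0.57065013  0.24943979] [ 9.78266872e-01  2.07347476e-01 -2.31016352e-05 -9.74984966e-04] 1.0013777763606875
```

View pics/side0.png

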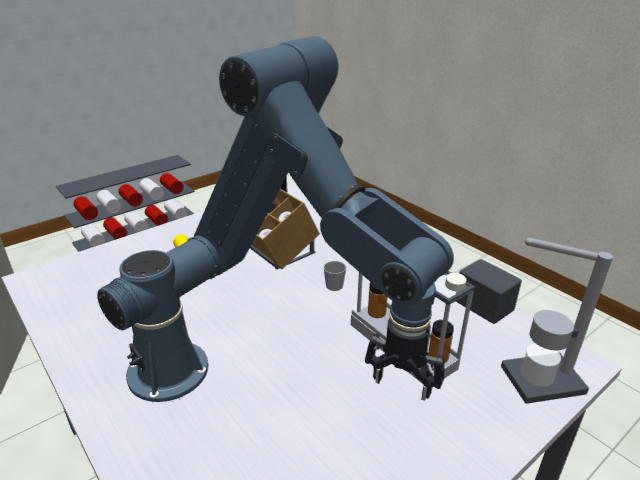

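View pics/top0.png

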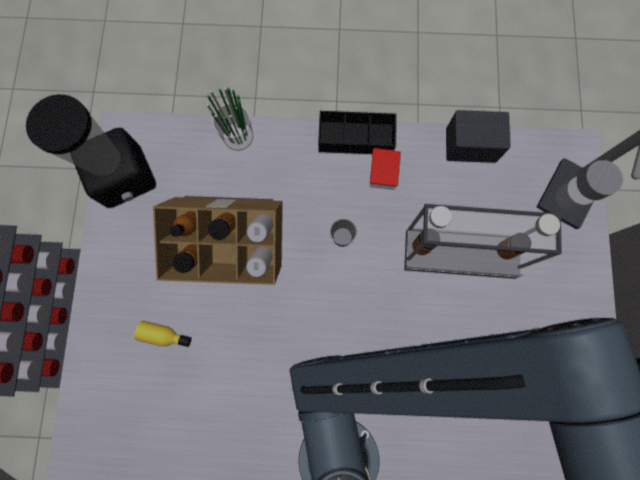

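```bash
python3 - <<'E'
import cv2,numpy as np
a=cv2.imread("pics/top0.png")
c=cv2.resize(a[190:290,150:290],None,fx=4.2,fy=4.2,interpolation=cv2.INTER_CUBIC)[:, :588]
s=cv2.resize(a[200:282,400:568],None,fx=3.5,fy=3.5,interpolation=cv2.INTER_CUBIC)
o=np.zeros((600,800,3),np.uint8)
c=cv2.resize(a[192:290,150:290],None,fx=3,fy=3,interpolation=cv2.INTER_CUBIC)
o[:c.shape[0],:c.shape[1]]=c; o[300:300+s.shape[0],:s.shape[1]]=s
cv2.imwrite("pics/crop0.png",o)
E
cat > h.py <<'E'
from station import manip
import numpy as np,cv2
from scipy.spatial.transform import Rotation as R
def ray(info,u,v):
    K=np.array(info["K"]);T=np.array(info["camera_from_world"])
    d=T[:3,:3].T@np.linalg.inv(K)@[u,v,1]; return -T[:3,:3].T@T[:3,3],d/np.linalg.norm(d)
def atz(info,u,v,z):
    o,d=ray(info,u,v);return o+d*(z-o[2])/d[2]
def tri(rays):
    A=sum(np.eye(3)-np.outer(d,d) for o,d in rays);b=sum((np.eye(3)-np.outer(d,d))@o for o,d in rays)
    return np.linalg.solve(A,b)
def proj(info,p):
    T=np.array(info["camera_from_world"]);c=np.array(info["K"])@(T[:3,:3]@p+T[:3,3]);return c[:2]/c[2]
E
python3 - <<'E'
from h import *
i=manip.camera_info("top")
for n,u,v,z in [("rimL",155,205,.2),("cap",178,229,.18),("rimR",282,202,.25),("frontL",156,278,.17),("frontR",277,283,.17),("tin",343,228,.075),("guardL",413,236,.26),("guardR",558,244,.26),("trayfl",406,270,.055),("trayfr",519,276,.055),("tub",385,160,.052)]:
    print(n,np.round(atz(i,u,v,z),3))
E
```

```text
rimL [0.604 0.477 0.2  ]
cap [0.55  0.421 0.18 ]
rimR [0.61  0.161 0.25 ]
frontL [0.429 0.464 0.17 ]
frontR [0.428 0.17  0.17 ]
tin [0.594 0.012 0.075]
guardL [ 0.539 -0.143  0.26 ]
guardR [ 0.534 -0.473  0.26 ]
trayfl [ 0.49  -0.161  0.055]
trayfr [ 0.486 -0.464  0.055]
tub [ 0.802 -0.101  0.052]
```

View pics/crop0.png

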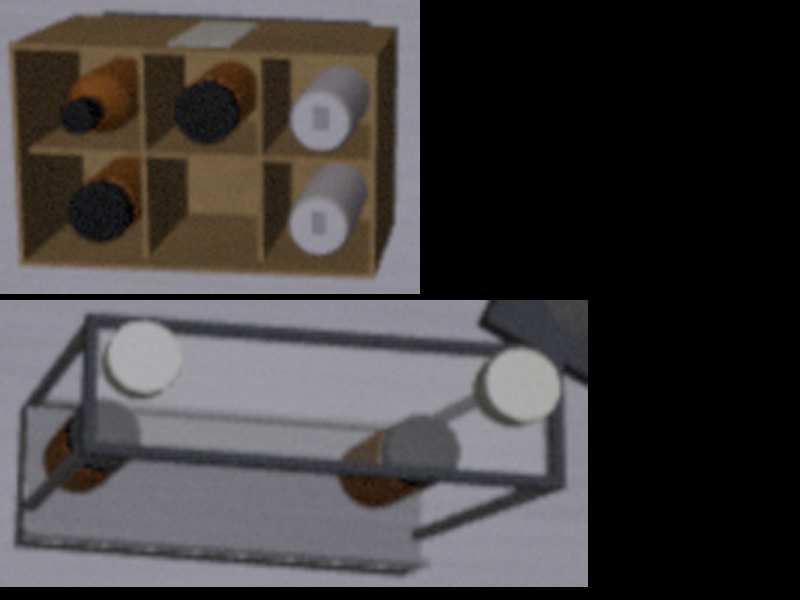

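Run:
```python
from h import *
from scipy.optimize import least_squares
i=manip.camera_info("top")
px=np.array([[154.7,207],[275,209.7],[157.3,279.7],[275,283.7]])
loc=np.array([[92,145,0],[92,-145,0],[-92,145,0],[-92,-145,0]])/1e3
def car(p):return R.from_euler("ZY",[p[3],-.44]).as_matrix()   # local->world
f=lambda p:np.ravel([proj(i,p[:3]+car(p)@l) for l in loc]-px)
r=least_squares(f,[.52,.32,.21,0]);print(r.x,r.fun.round(1))
p=r.x;M=car(p);print("axis",M[:,2])
o,d=ray(i,177.3,230.3);n=M[:,2];q=p[:3]-.016*n
P=o+d*((q-o)@n)/(d@n);print("captop",P,"capmid",P-.014*n,"local",M.T@(P-p[:3]))
# station
px2=np.array([[425.7,243.4],[560,252.9],[425.7,205.7],[405.7,270],[517.5,277]])
l2=np.array([[-32,155,260],[-32,-155,260],[62,155,272],[-52,155,55],[-52,-155,55]])/1e3
g=lambda p:np.ravel([proj(i,[p[0],p[1],0]+R.from_euler("z",p[2]).as_matrix()@l) for l in l2]-px2)
r=least_squares(g,[.54,-.3,0]);print(r.x,r.fun.round(1))
print(manip.sense()["t"])
```

```text
[0.51149947 0.32361798 0.18474235 0.00958373] [-0.7 -0.5  0.1  0.5  0.7  0.1 -0.1 -0.2]
axis [-0.4259199  -0.00408203  0.90475166]
captop [0.54615936 0.42084466 0.18381305] capmid [0.55212224 0.42090181 0.17114653] local [ 0.03180436  0.09689005 -0.016     ]
[ 0.54452928 -0.32045373 -0.02749142] [-3.4  2.3 -0.8  2.  -1.3 -1.2  1.3 -2.4  5.2 -1.6]
0.1
```

>>> servo_tool:
  rows:
    - [[0, 0, 6, 0, 0, -0.03, 1], [0, 0, 6, 0, 0, -0.03, 1], [0, 0, 6, 0, 0, -0.03, 1], [0, 0, 6, 0, 0, -0.03, 1], [0, 0, 0, 0.02, -0.036, 0, 1], [0, 0, 0, 0.02, -0.036, 0, 1], [0, 0, 0, 0.02, -0.036, 0, 1], [0, 0, 0, 0.02, -0.036, 0, 1]]
  squeeze: 22

```text
t: 0.77
tcp_pos: [0.334, -0.4255, 0.37]
tool_rot: [1.0, -0.001, -0.0, -0.0]
force: [1.1, 0.2, -0.4]
finger_gap: 1.004
gripper_force: 0.0
```

>>> servo_tool:
  rows:
    - [[0, 0, 0, 0.02, -0.036, 0, 1], [0, 0, 0, 0.02, -0.036, 0, 1], [0, 0, 0, 0.02, -0.036, 0, 1], [0, 0, 0, 0.02, -0.036, 0, 1], [0, 0, 0, 0.002, -0.041, 0, 1], [0, 0, 0, 0.002, -0.041, 0, 1], [0, 0, 0, 0.002, -0.041, 0, 1], [0, 0, 0, 0.002, -0.041, 0, 1]]

```text
t: 1.43
tcp_pos: [0.4216, -0.1173, 0.3699]
tool_rot: [1.0, -0.001, -0.0, -0.0]
force: [0.8, 0.5, 0.0]
finger_gap: 0.999
gripper_force: 0.0
```

>>> servo_tool:
  rows:
    - [[0, 0, 0, 0.002, -0.041, 0, 1], [0, 0, 0, 0.002, -0.041, 0, 1], [0, 0, 0, 0.002, -0.041, 0, 1], [0, 0, 0, 0.002, -0.041, 0, 1], [0, 0, 0, 0, -0.041, 0, 1], [0, 0, 0, 0, -0.041, 0, 1], [0, 0, 0, 0, -0.041, 0, 1], [0, 0, 0, 0, -0.041, 0, 1]]

```text
t: 2.1
tcp_pos: [0.4297, 0.2106, 0.3701]
tool_rot: [1.0, -0.0, -0.0, 0.0]
force: [1.7, 0.0, -0.4]
finger_gap: 1.0
gripper_force: 0.0
```

>>> servo_tool:
  rows:
    - [[0, 6.3, 0, 0, -0.041, 0, 0], [0, 6.3, 0, 0, -0.041, 0, 0], [0, 6.3, 0, 0, -0.041, 0, 0], [0, 6.3, 0, 0, -0.041, 0, 0], [0, 0, 0, 0, 0, 0, 0]]

```text
t: 2.52
tcp_pos: [0.4254, 0.38, 0.3688]
tool_rot: [0.976, 0.005, 0.218, -0.002]
force: [0.2, -1.4, -0.3]
finger_gap: 0.502
gripper_force: 0.0
```

Run:
```python
from h import *
s=manip.sense();i=manip.camera_info("wrist");a=manip.snapshot("wrist");cv2.imwrite("pics/w1.png",a)
import pickle;pickle.dump(i,open("w1.pkl","wb"))
s=manip.sense();print(s["t"],s["tcp_pos"].round(4),R.from_quat(s["tool_rot"]).as_matrix().round(3).tolist(),np.round(s["q"],2),s["finger_gap"])
for p in([.546,.421,.184],[.5115,.3236,.1847]):print(proj(i,np.array(p)))
```

```text
2.5667 [0.4266 0.3767 0.3688] [[0.906, 0.009, 0.424], [0.008, -1.0, 0.002], [0.424, 0.001, -0.906]] [ 0.65  0.23  1.64 -0.32  0.93  2.36] 0.49797828954503887
[268.34260453 159.83962181]
[389.9144623  203.38669623]
```

View pics/w1.png

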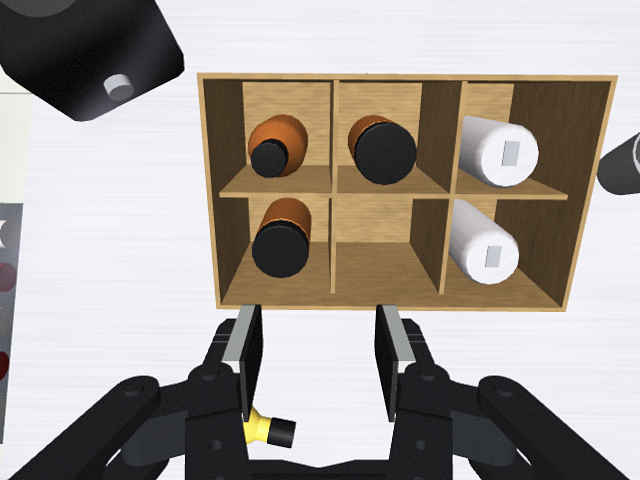

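Run:
```python
from h import *
import pickle
w=pickle.load(open("w1.pkl","rb"));t=manip.camera_info("top")
for n,a,b in [("cap",(177.3,230.3),(269.5,158)),("BL",(154.7,207),(200,75)),("BR",(275,209.7),(615,78)),("FL",(157.3,279.7),(218,308)),("FR",(275,283.7),(566,312))]:
    print(n,tri([ray(t,*a),ray(w,*b)]).round(4))
M=R.from_euler("ZY",[.0096,-.44]).as_matrix();n=M[:,2]
cap=tri([ray(t,177.3,230.3),ray(w,269.5,158)])
s=manip.sense();T=R.from_quat(s["tool_rot"]).as_matrix()
for P in (cap,np.array([.5462,.4208,.1838])):
    g=P-.012*n; print("grasp",g,"tool shift",T.T@(g-s["tcp_pos"]))
```

```text
cap [0.5455 0.4193 0.1892]
BL [0.5878 0.4612 0.2415]
BR [0.5922 0.1777 0.2381]
FL [0.4259 0.4631 0.1616]
FR [0.427  0.1756 0.1627]
grasp [0.55059662 0.41931465 0.17838683] tool shift [ 0.03197988 -0.04181759  0.2250868 ]
grasp [0.55131104 0.42084907 0.17294298] tool shift [ 0.03033373 -0.04335303  0.23032444]
```

>>> servo_tool:
  rows:
    - [[0, 0, 0, 0.016, -0.021, 0.02, 0], [0, 0, 0, 0.015, -0.021, 0.02, 0], [0, 0, 0, 0, 0, 0.03, 0.15], [0, 0, 0, 0, 0, 0.03, 0.15], [0, 0, 0, 0, 0, 0.02, 0.15], [0, 0, 0, 0, 0, 0, 0.15], [0, 0, 0, 0, 0, 0, 0.15]]

```text
t: 3.15
tcp_pos: [0.5103, 0.4126, 0.2735]
tool_rot: [0.976, -0.002, 0.217, 0.002]
force: [0.1, 0.6, 0.3]
finger_gap: 0.578
gripper_force: 0.0
```

Run:
```python
from h import *
s=manip.sense();i=manip.camera_info("wrist");a=manip.snapshot("wrist");cv2.imwrite("pics/w2.png",a)
import pickle;pickle.dump(i,open("w2.pkl","wb"))
s=manip.sense();print(s["t"],s["tcp_pos"].round(4),R.from_quat(s["tool_rot"]).as_matrix().round(3).tolist(),np.round(s["q"],2),s["finger_gap"])
print(proj(i,np.array([.5455,.4193,.187])))
```

```text
3.2 [0.5105 0.4135 0.2753] [[0.905, -0.003, 0.425], [-0.002, -1.0, -0.002], [0.425, 0.0, -0.905]] [ 0.62  0.46  1.57 -0.36  0.78  2.4 ] 0.5788045738176718
[303.84777206 260.67548835]
```

View pics/w2.png

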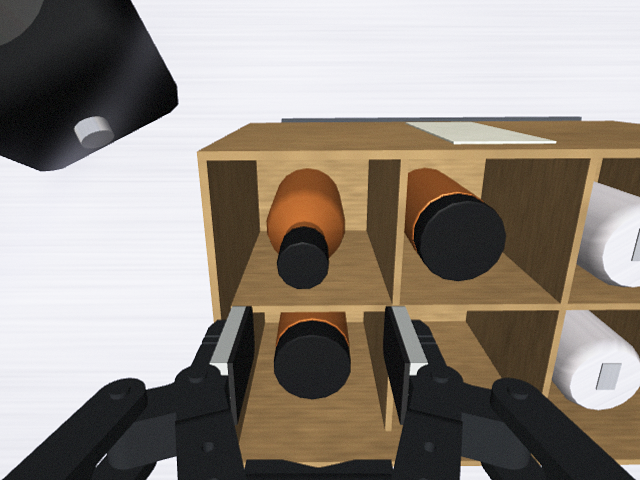

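Run:
```python
from h import *
import pickle
w=pickle.load(open("w1.pkl","rb"));v=pickle.load(open("w2.pkl","rb"));t=manip.camera_info("top")
r=[ray(t,177.3,230.3),ray(w,269.5,158),ray(v,303,264)]
for k in (r,r[1:],[r[0],r[2]]):print(tri(k).round(4))
print("rim L back",tri([ray(w,200,75),ray(v,199,152)]).round(4),tri([ray(w,333,194),ray(v,395,306)]).round(4))
cap=tri(r);M=R.from_euler("ZY",[.0096,-.44]).as_matrix();n=M[:,2]
s=manip.sense();T=R.from_quat(s["tool_rot"]).as_matrix()
g=cap-.012*n;print(s["tcp_pos"],g,T.T@(g-s["tcp_pos"]))
```

```text
[0.5444 0.419  0.192 ]
[0.5435 0.4189 0.1972]
[0.5442 0.4193 0.1897]
rim L back [0.5943 0.4661 0.229 ] [0.5199 0.3683 0.1788]
[0.51050117 0.41347039 0.27527364] [0.54946954 0.41901749 0.18111319] [-0.00480298 -0.00569239  0.10178419]
```

>>> servo_tool:
  rows:
    - [[0, 0, 0, -0.005, -0.0055, 0, 0.15], [0, 0, 0, 0, 0, 0.02, 0.15], [0, 0, 0, 0, 0, 0.02, 0.15], [0, 0, 0, 0, 0, 0.02, 0.15], [0, 0, 0, 0, 0, 0.02, 0.15], [0, 0, 0, 0, 0, 0.013, 0.15], [0, 0, 0, 0, 0, 0.01, 0.15], [0, 0, 0, 0, 0, 0, 0.15]]

```text
t: 3.87
tcp_pos: [0.5453, 0.4211, 0.1895]
tool_rot: [0.975, 0.0, 0.221, -0.001]
force: [-33.6, -13.2, 43.9]
finger_gap: 0.576
gripper_force: 26.5
```

Run:
```python
from h import *
a=manip.snapshot("wrist");cv2.imwrite("pics/w3.png",a)
s=manip.sense();print(s["t"],s["tcp_pos"].round(4),s["force"],s["finger_gap"])
```

```text
3.9167 [0.5452 0.421  0.1895] [-32.18212872 -13.16091129  43.10600601] 0.5770381053558913
```

View pics/w3.png

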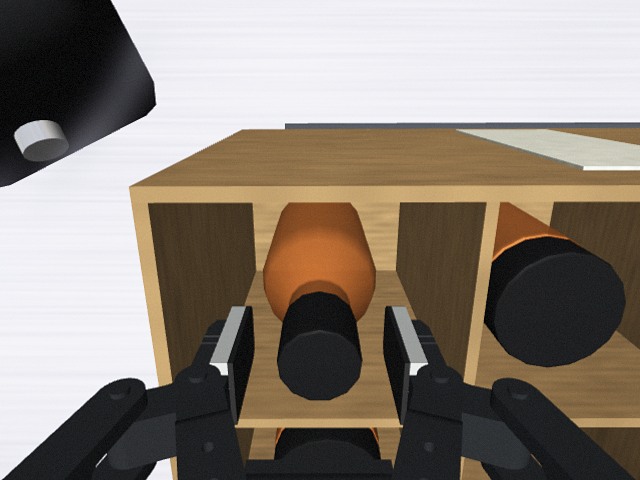

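>>> servo_tool:
  rows:
    - [[0, 0, 0, 0, 0, -0.015, 0.15], [0, 0, 0, 0, 0, -0.01, -0.1], [0, 0, 0, 0, 0.001, 0, -0.1], [0, 0, 0, 0, 0, 0, -0.1], [0, 0, 0, 0, 0, 0, -0.1]]

```text
t: 4.33
tcp_pos: [0.5387, 0.4189, 0.2016]
tool_rot: [0.976, -0.001, 0.218, 0.0]
force: [-0.0, 0.1, -0.5]
finger_gap: 0.449
gripper_force: 0.0
```

>>> servo_tool:
  rows:
    - [[0, 0, 0, 0, 0, 0.008, -0.1], [0, 0, 0, 0, 0, 0.008, -0.1], [0, 0, 0, 0, 0, 0, -0.1]]

```text
t: 4.58
tcp_pos: [0.5453, 0.4191, 0.1879]
tool_rot: [0.976, -0.001, 0.218, 0.0]
force: [-6.6, -2.6, 11.1]
finger_gap: 0.45
gripper_force: 6.3
```

>>> servo_tool:
  rows:
    - [[0, 0, 0, 0, 0, -0.003, -0.1], [0, 0, 0, 0, 0, 0, -1], [0, 0, 0, 0, 0, 0, -1], [0, 0, 0, 0, 0, 0, -1], [0, 0, 0, 0, 0, 0, -1], [0, 0, 0, 0, 0, 0, -1]]
  squeeze: 22

```text
t: 5.08
tcp_pos: [0.5442, 0.419, 0.1895]
tool_rot: [0.976, -0.001, 0.218, 0.0]
force: [1.0, 0.7, -2.7]
finger_gap: 0.319
gripper_force: 21.9
```

Run:
```python
from h import *
a=manip.snapshot("wrist");cv2.imwrite("pics/w4.png",a)
s=manip.sense();print(s["t"],s["tcp_pos"].round(4),s["force"],s["finger_gap"],s["gripper_force"])
```

```text
5.1333 [0.5442 0.4188 0.1895] [ 1.46678944  0.70119168 -2.41353736] 0.3206657826916927 21.8425914645195
```

View pics/w4.png

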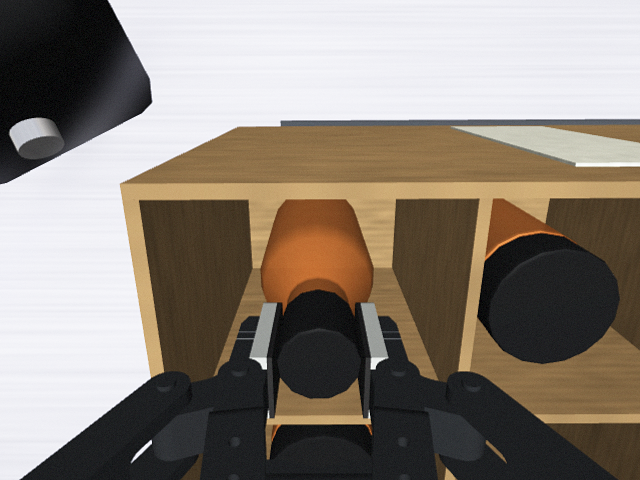

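>>> servo_tool:
  rows:
    - [[0, 0, 0, 0, 0, -0.01, -1], [0, 0, 0, 0, 0, -0.02, -1], [0, 0, 0, 0, 0, -0.025, -1], [0, 0, 0, 0, 0, -0.025, -1], [0, 0, 0, 0, 0, -0.025, -1], [0, 0, 0, 0, 0, -0.025, -1], [0, 0, 0, 0, 0, -0.025, -1], [0, 0, 0, 0, 0, -0.02, -1]]

```text
t: 5.8
tcp_pos: [0.4672, 0.4179, 0.3495]
tool_rot: [0.976, -0.001, 0.216, 0.001]
force: [0.7, 0.3, -4.1]
finger_gap: 0.319
gripper_force: 22.3
```

>>> servo_tool:
  rows:
    - [[0, 0, 0, 0, 0, -0.02, -1], [0, -5, 0, 0, 0, -0.01, -1], [0, -5, 0, 0, 0, 0, -1], [0, -5, 0, 0, 0, 0, -1], [0, -5, 0, 0, 0, 0, -1], [0, -5.2, 0, 0, 0, 0, -1], [0, 0, 0, 0, 0, 0, -1]]

```text
t: 6.38
tcp_pos: [0.4584, 0.4179, 0.3749]
tool_rot: [1.0, -0.002, -0.002, 0.001]
force: [1.5, -0.4, -4.7]
finger_gap: 0.319
gripper_force: 22.1
```

Run:
```python
from h import *
cv2.imwrite("pics/s1.png",manip.snapshot("side"))
s=manip.sense();print(s["t"],s["tcp_pos"].round(4),s["tool_rot"].round(3),s["force"],s["finger_gap"],s["gripper_force"],s["q"].round(2))
```

```text
6.4333 [0.4576 0.418  0.3748] [ 1.    -0.002 -0.     0.001] [-0.90050835 -0.09842193 -5.040522  ] 0.31724806202582634 22.082193195819855 [ 0.56  0.41  1.28 -0.    1.45  2.13]
```

>>> servo_tool:
  rows:
    - [[0, 0, 0, 0, 0.015, 0, -1], [0, 0, 0, 0, 0.03, 0, -1], [0, 0, 0, -0.002, 0.04, 0, -1], [0, 0, 0, -0.002, 0.04, 0, -1], [0, 0, 0, -0.002, 0.04, 0, -1], [0, 0, 0, -0.002, 0.04, 0, -1], [0, 0, 0, -0.002, 0.04, 0, -1], [0, 0, 0, -0.002, 0.04, 0, -1]]

```text
t: 7.1
tcp_pos: [0.442, 0.1327, 0.3757]
tool_rot: [1.0, 0.0, 0.0, 0.001]
force: [1.3, -1.3, -3.8]
finger_gap: 0.318
gripper_force: 22.3
```

>>> servo_tool:
  rows:
    - [[0, 0, 0, -0.002, 0.04, 0, -1], [0, 0, 0, -0.002, 0.04, 0, -1], [0, 0, 0, -0.002, 0.04, 0, -1], [0, 0, 0, -0.002, 0.04, 0, -1], [0, 0, 0, -0.002, 0.04, 0, -1], [0, 0, 0, -0.002, 0.04, 0, -1], [0, 0, 0, -0.002, 0.04, 0, -1], [0, 0, 0, -0.002, 0.04, 0, -1]]

```text
t: 7.77
tcp_pos: [0.4263, -0.1863, 0.3758]
tool_rot: [1.0, -0.0, -0.0, 0.001]
force: [1.0, -0.4, -3.7]
finger_gap: 0.321
gripper_force: 22.3
```

>>> servo_tool:
  rows:
    - [[0, 0, 0, 0, 0.04, 0, -1], [0, 0, 0, 0, 0.04, 0, -1], [0, 0, 0, 0, 0.04, 0, -1], [0, 0, 0, 0, 0.03, 0.01, -1], [0, 0, 0, 0, 0.015, 0.03, -1], [0, 0, 0, 0, 0, 0.035, -1], [0, 0, 0, 0, 0, 0.035, -1], [0, 0, 0, 0, 0, 0.03, -1]]

```text
t: 8.43
tcp_pos: [0.4265, -0.3491, 0.2339]
tool_rot: [1.0, -0.0, -0.001, -0.0]
force: [0.9, 0.5, -3.5]
finger_gap: 0.322
gripper_force: 22.4
```

>>> servo_tool:
  rows:
    - [[0, 0, 6, 0, 0, 0.01, -1], [0, 0, 6, 0, 0, 0.015, -1], [0, 0, 6, 0, 0, 0.015, -1], [0, 0, 6, 0, 0, 0.015, -1], [0, 0, 6, 0, 0, 0.01, -1], [0, 0, 5, 0, 0, 0.01, -1], [0, 0, 0, 0, 0, 0, -1], [0, 0, 0, 0, 0, 0, -1]]

```text
t: 9.1
tcp_pos: [0.4274, -0.3495, 0.1609]
tool_rot: [0.954, -0.3, -0.001, -0.0]
force: [0.0, -0.4, -4.0]
finger_gap: 0.318
gripper_force: 22.7
```

Run:
```python
from h import *
a=manip.snapshot("side");i=manip.camera_info("side")
s=manip.sense();print(s["t"],s["tcp_pos"].round(4),s["tool_rot"].round(3),s["force"],s["gripper_force"],s["q"].round(2))
u,v=proj(i,s["tcp_pos"]-[0,0,.06]).astype(int);print(u,v,[proj(i,s["tcp_pos"]-[0,0,h]).round(1) for h in(.0,.13,.14)])
cv2.imwrite("pics/s2.png",np.hstack([cv2.resize(x,(400,400),interpolation=cv2.INTER_CUBIC) for x in (a[v-50:v+50,u-50:u+50],manip.snapshot("wrist")[40:480,100:540])]))
```

```text
9.15 [ 0.4279 -0.3502  0.1615] [ 0.954 -0.3    0.     0.   ] [ 0.71626194  0.31210107 -3.76427987] 22.69342303276062 [-0.89  0.55  1.7  -0.    0.89  1.29]
379 342 [array([381. , 324.7]), array([377.8, 363. ]), array([377.5, 365.8])]
```

View pics/s2.png

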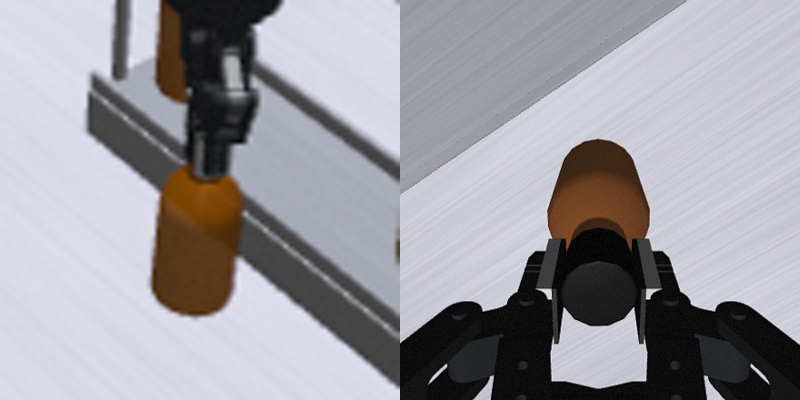

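>>> servo_tool:
  rows:
    - [[0, 0, 0, 0, 0, 0.007, -1], [0, 0, 0, 0, 0, 0.006, -1], [0, 0, 0, 0, 0, 0.002, -1], [0, 0, 0, 0, 0, 0, -1]]

```text
t: 9.53
tcp_pos: [0.4275, -0.3504, 0.1452]
tool_rot: [0.954, -0.301, -0.001, -0.0]
force: [-0.8, 0.7, -3.6]
finger_gap: 0.32
gripper_force: 22.8
```

>>> servo_tool:
  rows:
    - [[0, 0, 0, 0, 0, 0.0015, -1], [0, 0, 0, 0, 0, 0.0015, -1], [0, 0, 0, 0, 0, 0, -1]]

```text
t: 9.78
tcp_pos: [0.4279, -0.3509, 0.1427]
tool_rot: [0.954, -0.301, -0.0, -0.0]
force: [-0.3, -0.7, -4.1]
finger_gap: 0.32
gripper_force: 22.8
```

>>> servo_tool:
  rows:
    - [[0, 0, 0, 0, 0, 0.0015, -1], [0, 0, 0, 0, 0, 0.0015, -1], [0, 0, 0, 0, 0, 0, -1]]

```text
t: 10.03
tcp_pos: [0.4278, -0.3508, 0.1397]
tool_rot: [0.954, -0.301, -0.0, -0.0]
force: [-0.5, 0.2, -3.3]
finger_gap: 0.321
gripper_force: 22.8
```

>>> servo_tool:
  rows:
    - [[0, 0, 0, 0, 0, 0.001, -1], [0, 0, 0, 0, 0, 0.001, -1], [0, 0, 0, 0, 0, 0, -1]]

```text
t: 10.28
tcp_pos: [0.4279, -0.3508, 0.1378]
tool_rot: [0.954, -0.301, -0.0, -0.0]
force: [0.0, -0.1, -3.4]
finger_gap: 0.322
gripper_force: 22.8
```

>>> servo_tool:
  rows:
    - [[0, 0, 0, 0, 0, 0.001, -1], [0, 0, 0, 0, 0, 0.001, -1], [0, 0, 0, 0, 0, 0, -1]]

```text
t: 10.53
tcp_pos: [0.4279, -0.3508, 0.1358]
tool_rot: [0.954, -0.301, -0.0, -0.0]
force: [-0.4, 0.1, -3.2]
finger_gap: 0.32
gripper_force: 22.8
```

>>> servo_tool:
  rows:
    - [[0, 0, 0, 0, 0, 0.001, -1], [0, 0, 0, 0, 0, 0.001, -1], [0, 0, 0, 0, 0, 0, -1]]

```text
t: 10.78
tcp_pos: [0.4278, -0.3508, 0.1338]
tool_rot: [0.954, -0.301, -0.0, -0.0]
force: [-0.2, -0.1, -3.5]
finger_gap: 0.318
gripper_force: 22.8
```

>>> servo_tool:
  rows:
    - [[0, 0, 0, 0, 0, 0.001, -1], [0, 0, 0, 0, 0, 0.001, -1], [0, 0, 0, 0, 0, 0.001, -1], [0, 0, 0, 0, 0, 0, -1]]

```text
t: 11.12
tcp_pos: [0.4282, -0.3512, 0.1323]
tool_rot: [0.954, -0.301, 0.001, 0.0]
force: [-0.8, 1.1, 4.7]
finger_gap: 0.316
gripper_force: 23.7
```

>>> servo_tool:
  rows:
    - [[0, 0, 0, 0, 0, 0.001, -1], [0, 0, 0, 0, 0, 0.001, -1], [0, 0, 0, 0, 0, 0, -1]]

```text
t: 11.37
tcp_pos: [0.4286, -0.3515, 0.1322]
tool_rot: [0.954, -0.301, 0.001, 0.001]
force: [-3.3, 2.9, 17.0]
finger_gap: 0.318
gripper_force: 24.8
```

>>> servo_tool:
  rows:
    - [[0, 0, 0, 0, 0, -0.0025, -1], [0, 0, 0, 0, 0, 0, 0], [0, 0, 0, 0, 0, 0, 0.3], [0, 0, 0, 0, 0, 0, 0.6], [0, 0, 0, 0, 0, 0, 0.6], [0, 0, 0, 0, 0, 0, 0.6], [0, 0, 0, 0, 0, 0, 0.6]]

```text
t: 11.95
tcp_pos: [0.4279, -0.3509, 0.1312]
tool_rot: [0.954, -0.301, -0.0, -0.0]
force: [0.0, 0.5, 0.9]
finger_gap: 0.8
gripper_force: 0.0
```

>>> servo_tool:
  rows:
    - [[0, 0, 0, 0, 0, -0.01, 0.6], [0, 0, 0, 0, 0, -0.02, 0.6], [0, 0, 0, 0, 0, -0.03, 0.6], [0, 0, 0, 0, 0, -0.03, 0.6], [0, 0, 0, 0, 0, -0.02, 1], [0, 0, 0, 0, 0, 0, 1]]

```text
t: 12.45
tcp_pos: [0.4299, -0.3531, 0.2469]
tool_rot: [0.954, -0.301, 0.004, 0.003]
force: [-0.2, 0.1, -0.1]
finger_gap: 0.999
gripper_force: 0.0
```

Run:
```python
from h import *
i=manip.camera_info("wrist");w=manip.snapshot("wrist")
s=manip.sense();print(s["t"],s["tcp_pos"].round(4),s["q"].round(3))
a=manip.snapshot("side");j=manip.camera_info("side");t=manip.snapshot("top")
import pickle;pickle.dump(i,open("w5.pkl","wb"));cv2.imwrite("pics/w5r.png",w);cv2.imwrite("pics/t5r.png",t);cv2.imwrite("pics/s5r.png",a)
b=np.array([.4285,-.3512,0])
for n,k in(("side",j),("wrist",i)):print(n,[proj(k,b+[0,0,h]).round(0) for h in(0,.14)])
sc=cv2.resize(a[240:400,320:480],(400,400),interpolation=cv2.INTER_CUBIC)
cv2.imwrite("pics/m5.png",np.vstack([np.hstack([sc,cv2.resize(w,(400,300),interpolation=cv2.INTER_AREA)[:300] if 0 else cv2.copyMakeBorder(cv2.resize(w,(400,300)),0,100,0,0,cv2.BORDER_CONSTANT)]),cv2.resize(t[195:285,395:575],(400,200),interpolation=cv2.INTER_CUBIC).repeat(2,axis=1)]))
```

```text
12.5 [ 0.429  -0.3521  0.2446] [-0.889  0.438  1.621  0.     1.076  1.294]
side [array([377., 372.]), array([381., 331.])]
wrist [array([316., 195.]), array([315., 250.])]
```

View pics/m5.png

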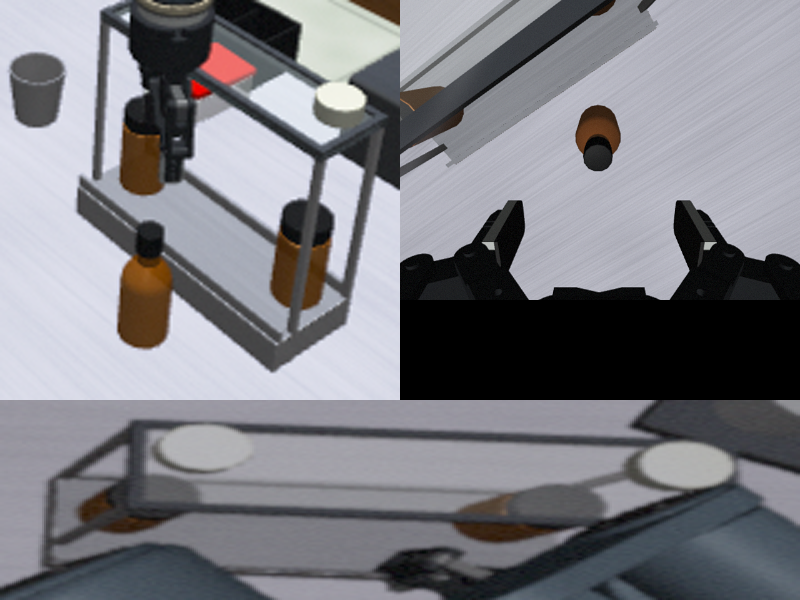

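Run:
```python
from h import *
from scipy.optimize import least_squares
import pickle
T=manip.camera_info("top");S=manip.camera_info("side");W=pickle.load(open("w5.pkl","rb"))
print("jarD",atz(S,442.4,325.2,.145),atz(S,439.6,358,.04),"jarC",atz(S,377.2,314.4,.04))
# jar lids in top view (through shelf): lid centres
print("top jarC",atz(T,400+107/3.5,200+135/3.5,.145),"jarD",atz(T,400+422/3.5,200+145/3.5,.145))
obs=[(S,351.2,312,[-52,155,55]),(S,430.8,378.8,[-52,-155,55]),(S,361.2,245.5,[-32,155,266]),(S,447.2,302.5,[-32,-155,260]),
(T,425.7,243.4-14*0,[-32,155,266]),(T,405.7,270,[-52,155,55]),(W,80,264,[-52,155,55]),(W,408,35,[-52,-155,55])]
g=lambda p:np.ravel([proj(c,np.array([p[0],p[1],0])+R.from_euler("z",p[2]).as_matrix()@(np.array(l)/1e3))-[u,v] for c,u,v,l in obs])
r=least_squares(g,[.54,-.3,0],loss="soft_l1",f_scale=2);print(r.x,r.fun.reshape(-1,2).round(1).tolist())
for c,u,v,l in obs:print(l,atz(c,u,v,l[2]/1e3).round(3))
# bottle triangulation: cap top, side/wrist
print(tri([ray(S,320+150/2.5,240+228/2.5),ray(W,(598-400)*1.6,158*1.6)]))
```

```text
jarD [ 0.56147359 -0.43592865  0.145     ] [ 0.55999567 -0.44468559  0.04      ] jarC [ 0.55758534 -0.2157895   0.04      ]
top jarC [ 0.55945586 -0.20831477  0.145     ] jarD [ 0.56142234 -0.43560335  0.145     ]
[ 0.54844329 -0.32241376 -0.02347687] [[0.1, -2.2], [1.9, -6.0], [-1.6, 0.4], [1.8, 2.3], [-2.0, 0.4], [2.1, -3.6], [-3.1, 4.7], [3.7, -0.3]]
[-52, 155, 55] [ 0.493 -0.173  0.055]
[-52, -155, 55] [ 0.474 -0.486  0.055]
[-32, 155, 266] [ 0.525 -0.168  0.266]
[-32, -155, 260] [ 0.516 -0.469  0.26 ]
[-32, 155, 266] [ 0.521 -0.171  0.266]
[-52, 155, 55] [ 0.49  -0.161  0.055]
[-52, 155, 55] [ 0.502 -0.171  0.055]
[-52, -155, 55] [ 0.494 -0.474  0.055]
[ 0.42666183 -0.35056898  0.14067698]
```

```bash
cat > ik.py <<'E'
from h import *
from scipy.optimize import least_squares
data=[([-1.331,.527,1.433,0,1.181,-.178],[.2535,-.5706,.2494]),([-.889,.438,1.621,0,1.076,1.294],[.429,-.3521,.2446]),([.56,.41,1.28,0,1.45,2.13],[.4576,.418,.3748]),([-.89,.55,1.70,0,.89,1.29],[.4279,-.3502,.1615]),([.65,.23,1.64,-.32,.93,2.36],[.4266,.3767,.3688]),([.62,.46,1.57,-.36,.78,2.4],[.5105,.4135,.2753])]
def fk(q,k):
    L1,L2,e,h,L3,off=k
    A=R.from_euler("z",q[0]);B=A*R.from_euler("y",q[1]);C=B*R.from_euler("y",q[2]);D=C*R.from_euler("z",q[3])*R.from_euler("y",q[4])*R.from_euler("z",q[5])
    p=A.apply([0,off,h])+B.apply([0,0,L1])+C.apply([e,0,L2])+D.apply([0,0,L3]);return p,D
f=lambda k:np.ravel([fk(q,k)[0]-p for q,p in data])
r=least_squares(f,[.45,.4,0,.3,.2,.11]);k=r.x
lo=np.array([-3.08,-.75,.22,-1.43,0,-2.85]);hi=np.array([3.08,2.2,2.44,4.57,2.65,2.85])
yoff=None
def ik(p,Rm,q0):
    # Rm matrix columns tool axes
    def g(q):
        a,D=fk(q,k);return np.r_[(a-p)*10,(R.from_matrix(Rm)*(D*R.from_matrix(C6)).inv()).as_rotvec()]
    s=least_squares(g,np.clip(q0,lo+.01,hi-.01),bounds=(lo,hi));return s.x,np.abs(s.fun).max()
# tool x offset about joint 6
D=fk(data[1][0],k)[1].as_matrix();Tm=R.from_quat([.954,-.301,0,0]).as_matrix();C6=D.T@Tm
def pose(yaw,pitch):
    y,p=np.radians([yaw,pitch]);z=np.array([np.cos(y)*np.cos(p),np.sin(y)*np.cos(p),-np.sin(p)]);ya=np.array([np.sin(y),-np.cos(y),0]);return np.c_[np.cross(ya,z),ya,z]
E
python3 - <<'E'
from ik import *
print(k.round(3),np.abs(r.fun).max(),C6.round(2).tolist())
for yaw in(-50,-35,-20):
  for pit in (30,40,50):
    P=pose(yaw,pit);z=P[:,2]
    for n,p in(("c",[.427,-.351,.05]),("back",np.array([.427,-.351,.05])-.1*z),("bay",[.553,-.322,.095])):
        q,e=ik(np.array(p),P,[-.9,.5,1.7,0,.6,1.3]);print(yaw,pit,n,q.round(2),round(e,4))
E
```

```text
[0.595 0.388 0.114 0.265 0.276 0.111] 0.002420814355631684 [[0.0, -1.0, 0.0], [1.0, 0.0, -0.01], [0.01, 0.0, 1.0]]
-50 30 c [-0.89  0.72  2.02 -0.02  0.    1.58] 0.4926
-50 30 back [-0.89  0.56  2.19 -0.42  0.    1.98] 0.506
-50 30 bay [-0.7   0.69  1.89 -0.36  0.    2.06] 0.411
-50 40 c [-0.89  0.72  2.02 -0.04  0.    1.6 ] 0.3626
-50 40 back [-0.89  0.54  2.19 -0.32  0.    1.88] 0.3504
-50 40 bay [-0.7   0.69  1.89 -0.32  0.    2.03] 0.2888
-50 50 c [-0.89  0.72  2.02 -0.19  0.    1.75] 0.2327
-50 50 back [-0.89  0.52  2.17 -0.29  0.    1.84] 0.1958
-50 50 bay [-0.7   0.69  1.89 -0.47  0.    2.18] 0.1654
-35 30 c [-1.11  1.16  2.37  2.71  1.4  -1.75] 0.0
-35 30 back [-1.27  0.83  2.44  2.38  0.87 -1.58] 0.2127
-35 30 bay [-0.76  0.92  2.15  2.99  0.98 -1.56] 0.0
-35 40 c [-1.07  0.99  2.31  2.74  1.02 -1.65] 0.0
-35 40 back [-1.17  0.76  2.44  2.58  0.8  -1.59] 0.0894
-35 40 bay [-0.75  0.81  2.09  2.97  0.64 -1.52] 0.0
-35 50 c [-1.02  0.86  2.23  2.7   0.65 -1.53] 0.0
-35 50 back [-1.11  0.66  2.38  2.58  0.62 -1.49] 0.0
-35 50 bay [-0.74  0.73  2.    2.87  0.3  -1.4 ] 0.0
-20 30 c [-1.26  1.11  2.31  2.33  1.23 -1.8 ] 0.0
-20 30 back [-1.54  1.01  2.44  1.99  1.12 -1.84] 0.0925
-20 30 bay [-0.91  0.91  2.14  2.56  0.98 -1.52] 0.0
-20 40 c [-1.2   0.97  2.26  2.34  0.94 -1.65] 0.0
-20 40 back [-1.4   0.85  2.44  2.18  0.95 -1.72] 0.0047
-20 40 bay [-0.87  0.81  2.08  2.47  0.67 -1.37] 0.0
-20 50 c [-1.13  0.85  2.19  2.27  0.63 -1.45] 0.0
-20 50 back [-1.27  0.65  2.32  2.03  0.61 -1.33] 0.0
-20 50 bay [-0.84  0.73  1.99  2.19  0.38 -1.03] 0.0
```

Run:
```python
from ik import *
s=manip.sense();i=manip.camera_info("wrist");T=np.array(i["camera_from_world"]);c=-T[:3,:3].T@T[:3,3]
t=R.from_quat(s["tool_rot"]).as_matrix();print("cam in tool",t.T@(c-s["tcp_pos"]),"axis",t.T@T[2,:3])
a=cv2.imread("pics/s5r.png")
for yaw in(-28,):
  for pit in (38,44):
   for fl in (0,1):
    P=pose(yaw,pit)
    if fl:P=P@np.diag([-1,-1,1])
    for n,p in(("c",[.427,-.351,.052]),("up",[.427,-.351,.2]),("hi",[.427,-.351,.3]),("bay",[.553,-.322,.097])):
        q,e=ik(np.array(p),P,[-1,.9,2.2,2.7,.6,1.5 if fl else -1.5]);print(yaw,pit,fl,n,q.round(2),round(e,4))
```

```text
cam in tool [ 0.08590091  0.00042042 -0.12342987] axis [-0.32896282  0.00096128  0.94434239]
-28 38 0 c [-1.14  1.01  2.31  2.56  1.06 -1.69] 0.0
-28 38 0 up [-1.14  0.55  2.27  2.27  0.68 -1.26] 0.0
-28 38 0 hi [-1.14  0.27  2.17  1.74  0.51 -0.63] 0.0
-28 38 0 bay [-0.81  0.82  2.1   2.75  0.71 -1.47] 0.0
-28 38 1 c [-1.14  0.99  2.3   2.55  1.03  1.46] 0.0
-28 38 1 up [-1.14  0.54  2.27  2.24  0.66  1.91] 0.0
-28 38 1 hi [-1.14  0.26  2.16  1.69  0.5   2.56] 0.0
-28 38 1 bay [-0.81  0.82  2.1   2.74  0.69  1.69] 0.0
-28 44 0 c [-1.11  0.92  2.27  2.55  0.85 -1.61] 0.0
-28 44 0 up [-1.11  0.49  2.21  2.08  0.5  -1.03] 0.0
-28 44 0 hi [-1.11  0.24  2.1   1.37  0.44 -0.23] 0.0
-28 44 0 bay [-0.8   0.77  2.05  2.68  0.51 -1.38] 0.0
-28 44 1 c [-1.11  0.91  2.26  2.53  0.82  1.55] 0.0
-28 44 1 up [-1.11  0.48  2.2   2.04  0.49  2.16] 0.0
-28 44 1 hi [-1.12  0.24  2.11  1.42  0.45  2.85] 0.0186
-28 44 1 bay [-0.8   0.76  2.05  2.66  0.49  1.79] 0.0
```

Run:
```python
from ik import *
s=manip.sense();q0=np.array(s["q"]);print("fk err",fk(q0,k)[0]-s["tcp_pos"])
P=pose(-28,38)@np.diag([-1,-1,1])
for zz in(.24,.29):
  q1,e=ik(np.array([.427,-.351,zz]),P,[-1.1,.4,2.2,1.9,.6,2.2]);print(zz,q1.round(2),e)
  n=28;prev=None;ang=[]
  for j in range(n+1):
    q=q0+(q1-q0)*j/n;p,D=fk(q,k);D=D*R.from_matrix(C6)
    if prev:ang.append(np.degrees((prev[1].inv()*D).magnitude()))
    prev=(p,D)
    if j%4==0:
        pts=np.array([D.apply(v)+p for v in([0,.057,.019],[0,-.057,.019],[0,.05,-.054],[0,-.05,-.054],[0,0,-.15])])
        print(j,p.round(3),D.as_matrix()[:,2].round(2),"pts x max",pts[:,0].max().round(3),"tips",pts[:2].round(2).tolist())
  print("maxdeg",max(ang),sum(ang))
```

```text
fk err [-0.00053567  0.00033099 -0.00038212]
0.24 [-1.14  0.42  2.23  2.06  0.57  2.13] 1.3322676295501878e-14
0 [ 0.427 -0.35   0.241] [-0.    0.01 -1.  ] pts x max 0.46 tips [[0.39, -0.4, 0.22], [0.46, -0.3, 0.22]]
4 [ 0.454 -0.306  0.227] [ 0.2   0.15 -0.97] pts x max 0.501 tips [[0.41, -0.34, 0.19], [0.5, -0.27, 0.22]]
8 [ 0.48  -0.279  0.228] [ 0.4   0.21 -0.89] pts x max 0.537 tips [[0.44, -0.29, 0.19], [0.54, -0.26, 0.24]]
12 [ 0.499 -0.271  0.237] [ 0.58  0.2  -0.79] pts x max 0.557 tips [[0.46, -0.26, 0.19], [0.56, -0.28, 0.25]]
16 [ 0.507 -0.282  0.248] [ 0.71  0.1  -0.7 ] pts x max 0.556 tips [[0.49, -0.25, 0.2], [0.56, -0.31, 0.27]]
20 [ 0.498 -0.304  0.253] [ 0.77 -0.04 -0.63] pts x max 0.53 tips [[0.5, -0.26, 0.22], [0.53, -0.35, 0.27]]
24 [ 0.471 -0.33   0.251] [ 0.77 -0.21 -0.6 ] pts x max 0.491 tips [[0.49, -0.28, 0.23], [0.48, -0.39, 0.25]]
28 [ 0.427 -0.351  0.24 ] [ 0.7  -0.37 -0.62] pts x max 0.467 tips [[0.47, -0.31, 0.23], [0.41, -0.41, 0.23]]
maxdeg 6.639439181917451 174.91096320223429
0.29 [-1.14  0.29  2.17  1.76  0.51  2.48] 5.379030554308883e-13
0 [ 0.427 
[... 202 characters left out ...]
]
8 [ 0.471 -0.297  0.244] [ 0.37  0.14 -0.92] pts x max 0.529 tips [[0.43, -0.31, 0.2], [0.53, -0.28, 0.25]]
12 [ 0.486 -0.291  0.257] [ 0.53  0.11 -0.84] pts x max 0.544 tips [[0.45, -0.28, 0.21], [0.54, -0.3, 0.27]]
16 [ 0.491 -0.298  0.271] [ 0.66  0.03 -0.75] pts x max 0.54 tips [[0.47, -0.26, 0.23], [0.54, -0.33, 0.29]]
20 [ 0.484 -0.314  0.284] [ 0.73 -0.09 -0.68] pts x max 0.515 tips [[0.48, -0.27, 0.25], [0.51, -0.36, 0.3]]
24 [ 0.462 -0.334  0.291] [ 0.74 -0.23 -0.63] pts x max 0.482 tips [[0.48, -0.28, 0.26], [0.47, -0.39, 0.29]]
28 [ 0.427 -0.351  0.29 ] [ 0.7  -0.37 -0.62] pts x max 0.467 tips [[0.47, -0.31, 0.28], [0.41, -0.41, 0.28]]
maxdeg 6.617105766150226 174.61029278603868
```

Run:
```python
from ik import *
s=manip.sense();q0=np.array(s["q"]);R0=R.from_quat(s["tool_rot"])
for fl,tag in((0,"up"),(1,"down")):
 for yaw in(-28,-10):
  for p in([.43,-.35,.40],[.43,-.35,.33],[.40,-.40,.38]):
   for pit in (38,45):
    P=pose(yaw,pit)@(np.diag([-1,-1,1]) if fl else np.eye(3))
    rv=(R0.inv()*R.from_matrix(P)).as_rotvec();n=int(np.ceil(np.degrees(np.linalg.norm(rv))/6.5))
    p=np.array(p);q,e=ik(p,R0.as_matrix(),q0);es=[];st=[];qs=[q]
    for j in range(1,n+1):
        q2,e=ik(p,(R0*R.from_rotvec(rv*j/n)).as_matrix(),q);es.append(e);st.append(np.abs(q2-q).max());q=q2;qs.append(q)
    print(tag,yaw,pit,p,n,np.degrees(rv/n).round(2),"err",round(max(es),3),"step",round(max(st),2),q.round(2))
```

```text
up -28 38 [ 0.43 -0.35  0.4 ] 9 [ 0.36  5.77 -0.73] err 0.0 step 0.31 [-1.14  0.07  2.01  1.13  0.55  0.07]
up -28 45 [ 0.43 -0.35  0.4 ] 8 [ 0.35  5.62 -0.84] err 0.0 step 0.24 [-1.1   0.07  1.93  0.79  0.6   0.42]
up -28 38 [ 0.43 -0.35  0.33] 9 [ 0.36  5.77 -0.73] err 0.0 step 0.4 [-1.14  0.2   2.12  1.54  0.5  -0.4 ]
up -28 45 [ 0.43 -0.35  0.33] 8 [ 0.35  5.62 -0.84] err 0.0 step 0.35 [-1.1   0.18  2.04  1.1   0.47  0.07]
up -28 38 [ 0.4  -0.4   0.38] 9 [ 0.36  5.77 -0.73] err 0.0 step 0.28 [-1.27  0.13  2.01  1.21  0.64 -0.1 ]
up -28 45 [ 0.4  -0.4   0.38] 8 [ 0.35  5.62 -0.84] err 0.0 step 0.24 [-1.23  0.13  1.93  0.9   0.66  0.22]
up -10 38 [ 0.43 -0.35  0.4 ] 9 [ 1.26  5.69 -2.59] err 0.0 step 0.23 [-1.26  0.13  1.94  1.1   0.91 -0.17]
up -10 45 [ 0.43 -0.35  0.4 ] 8 [ 1.23  5.54 -2.97] err 0.0 step 0.22 [-1.21  0.12  1.87  0.89  0.91  0.05]
up -10 38 [ 0.43 -0.35  0.33] 9 [ 1.26  5.69 -2.59] err 0.0 step 0.27 [-1.26  0.25  2.04  1.27  0.82 -0.44]
up -10 45 [ 0.43 -0.35  0.33] 8 [ 1.23  5.54 -2.97] err 0.0 step 0.26 [-1.21  0.22  1.98  1.05  0.79 -0.18]
up -10 38 [ 0.4  -0.4
[... 845 characters left out ...]
 2.04  1.33  0.62  2.85]
down -10 38 [ 0.43 -0.35  0.4 ] 25 [ 2.75 -0.61  5.64] err 0.055 step 0.09 [-1.28  0.14  1.97  1.18  0.91  2.85]
down -10 45 [ 0.43 -0.35  0.4 ] 25 [ 2.39 -0.53  5.78] err 0.136 step 0.09 [-1.27  0.13  1.96  1.13  0.9   2.85]
down -10 38 [ 0.43 -0.35  0.33] 25 [ 2.75 -0.61  5.64] err 0.0 step 0.06 [-1.26  0.25  2.04  1.25  0.82  2.73]
down -10 45 [ 0.43 -0.35  0.33] 25 [ 2.39 -0.53  5.78] err 0.046 step 0.09 [-1.23  0.23  2.    1.12  0.79  2.85]
down -10 38 [ 0.4  -0.4   0.38] 25 [ 2.75 -0.61  5.64] err 0.016 step 0.07 [-1.38  0.2   1.92  1.11  0.97  2.85]
down -10 45 [ 0.4  -0.4   0.38] 25 [ 2.39 -0.53  5.78] err 0.092 step 0.09 [-1.36  0.19  1.91  1.06  0.95  2.85]
```

Run:
```python
from ik import *
s=manip.sense();q0=np.array(s["q"]);R0=R.from_quat(s["tool_rot"])
for yaw in(-20,-10):
 for pit in (36,40):
  for x in(.425,):
    P=pose(yaw,pit)@np.diag([-1,-1,1]);rv=(R0.inv()*R.from_matrix(P)).as_rotvec();n=26
    p=np.array([x,-.352,.32]);q,e=ik(p,R0.as_matrix(),q0);print(yaw,pit,"rise",p-s["tcp_pos"],np.degrees(rv/n).round(2));m=0;st=0;qmax=-9;zlo=[]
    way=[(p,R0*R.from_rotvec(rv*j/n)) for j in range(n+1)]
    E=R.from_matrix(P)
    for a,b,nn in(([x,-.352,.32],[.427,-.351,.052],8),([.427,-.351,.052],[.427,-.351,.12],3),([.427,-.351,.12],[.553,-.322,.12],6),([.553,-.322,.12],[.553,-.322,.095],2)):
        way+=[(np.array(a)+(np.array(b)-a)*j/nn,E) for j in range(1,nn+1)]
    for c,(pp,D) in enumerate(way):
        q2,e=ik(pp,D.as_matrix(),q);m=max(m,e);st=max(st,np.abs(q2-q).max());q=q2;qmax=max(qmax,q[5])
        if c in(26,34,37,43,45):print(c,q.round(2),round(e,4))
    print("err",m,"step",st,"q6max",qmax)
```

```text
-20 36 rise [-0.00259373 -0.0015304   0.07850904] [ 2.9  -0.38  5.7 ]
26 [-1.23  0.25  2.12  1.5   0.67  2.62] 0.0
34 [-1.22  1.01  2.28  2.34  1.03  1.44] 0.0
37 [-1.22  0.81  2.29  2.24  0.91  1.62] 0.0
43 [-0.89  0.78  2.1   2.46  0.72  1.78] 0.0
45 [-0.89  0.84  2.1   2.5   0.77  1.72] 0.0
err 1.7696478032958037e-09 step 0.1961974683743679 q6max 2.6151240875235215
-20 40 rise [-0.00259373 -0.0015304   0.07850904] [ 2.7  -0.36  5.79]
26 [-1.2   0.23  2.08  1.33  0.63  2.8 ] 0.0
34 [-1.2   0.95  2.26  2.33  0.91  1.51] 0.0
37 [-1.2   0.75  2.26  2.2   0.78  1.71] 0.0
43 [-0.87  0.74  2.07  2.39  0.6   1.87] 0.0
45 [-0.87  0.8   2.07  2.45  0.64  1.8 ] 0.0
err 1.8387631972593965e-09 step 0.20825935855300548 q6max 2.804453978405802
-10 36 rise [-0.00259373 -0.0015304   0.07850904] [ 2.74 -0.61  5.38]
26 [-1.29  0.28  2.07  1.33  0.84  2.61] 0.0
34 [-1.28  0.98  2.22  2.06  0.96  1.52] 0.0
37 [-1.28  0.79  2.22  1.94  0.88  1.72] 0.0
43 [-0.96  0.78  2.06  2.14  0.74  1.89] 0.0
45 [-0.96  0.84  2.06  2.19  0.78  1.82] 0.0
err 1.6251031111080838e-09 step 0.15930806272039266 q6max 2.611678290376446
-10 40 rise [-0.00259373 -0.0015304   0.07850904] [ 2.55 -0.57  5.46]
26 [-1.26  0.26  2.03  1.21  0.81  2.75] 0.0
34 [-1.25  0.93  2.2   2.05  0.86  1.59] 0.0
37 [-1.25  0.75  2.2   1.89  0.79  1.82] 0.0
43 [-0.94  0.74  2.03  2.06  0.64  2.  ] 0.0
45 [-0.94  0.8   2.03  2.13  0.67  1.92] 0.0
err 1.616097995010834e-09 step 0.1658535043319027 q6max 2.7540858759504414
```

>>> servo_tool:
  rows:
    - [[0, 0, 0, 0, 0, -0.026, 1], [0, 0, 0, 0, 0, -0.026, 1], [0, 0, 0, 0, 0, -0.026, 1], [2.74, -0.61, 5.38, 0, 0, 0, 1], [2.74, -0.61, 5.38, 0, 0, 0, 1], [2.74, -0.61, 5.38, 0, 0, 0, 1], [2.74, -0.61, 5.38, 0, 0, 0, 1], [2.74, -0.61, 5.38, 0, 0, 0, 1]]

```text
t: 13.27
tcp_pos: [0.4276, -0.3503, 0.3178]
tool_rot: [0.849, -0.514, 0.009, -0.123]
force: [-0.4, -0.7, -1.0]
finger_gap: 1.0
gripper_force: 0.0
```

>>> servo_tool:
  rows:
    - [[2.74, -0.61, 5.38, 0, 0, 0, 1], [2.74, -0.61, 5.38, 0, 0, 0, 1], [2.74, -0.61, 5.38, 0, 0, 0, 1], [2.74, -0.61, 5.38, 0, 0, 0, 1], [2.74, -0.61, 5.38, 0, 0, 0, 1], [2.74, -0.61, 5.38, 0, 0, 0, 1], [2.74, -0.61, 5.38, 0, 0, 0, 1], [2.74, -0.61, 5.38, 0, 0, 0, 1]]

```text
t: 13.93
tcp_pos: [0.4275, -0.3505, 0.3177]
tool_rot: [-0.564, 0.771, -0.024, 0.294]
force: [0.2, 0.6, -1.0]
finger_gap: 1.002
gripper_force: 0.0
```

>>> servo_tool:
  rows:
    - [[2.74, -0.61, 5.38, 0, 0, 0, 1], [2.74, -0.61, 5.38, 0, 0, 0, 1], [2.74, -0.61, 5.38, 0, 0, 0, 1], [2.74, -0.61, 5.38, 0, 0, 0, 1], [2.74, -0.61, 5.38, 0, 0, 0, 1], [2.74, -0.61, 5.38, 0, 0, 0, 1], [2.74, -0.61, 5.38, 0, 0, 0, 1], [2.74, -0.61, 5.38, 0, 0, 0, 1]]

```text
t: 14.6
tcp_pos: [0.4274, -0.3504, 0.3177]
tool_rot: [-0.179, 0.892, -0.034, 0.413]
force: [0.8, 0.7, -0.5]
finger_gap: 0.997
gripper_force: 0.0
```

>>> servo_tool:
  rows:
    - [[2.74, -0.61, 5.38, 0, 0, 0, 1], [2.74, -0.61, 5.38, 0, 0, 0, 1], [2.74, -0.61, 5.38, 0, 0, 0, 1], [2.74, -0.61, 5.38, 0, 0, 0, 1], [2.74, -0.61, 5.38, 0, 0, 0, 1], [0, 0, 0, 0, 0, 0, 1], [0, 0, 0, 0, 0, 0, 1]]

```text
t: 15.18
tcp_pos: [0.4277, -0.3498, 0.3183]
tool_rot: [0.078, 0.888, -0.038, 0.451]
force: [-0.0, -0.5, -0.1]
finger_gap: 1.002
gripper_force: 0.0
```

```bash
cat > st.py <<'E'
from ik import *
s=manip.sense();t=R.from_quat(s["tool_rot"]);P=R.from_matrix(pose(-10,36)@np.diag([-1,-1,1]))
print(s["t"],s["tcp_pos"].round(4),"q",s["q"].round(2),"F",s["force"].round(1),"gap",s["finger_gap"],s["gripper_force"])
print("rot err deg in tool",np.degrees((t.inv()*P).as_rotvec()).round(2))
for n,p in(("bottle.10",[.427,-.351,.10]),("bottle.052",[.427,-.351,.052]),("bay hi",[.553,-.322,.125])):print(n,P.inv().apply(np.array(p)-s["tcp_pos"]).round(4))
print("world z up in tool",P.inv().apply([0,0,1]).round(3),"x",P.inv().apply([1,0,0]).round(3),"y",P.inv().apply([0,1,0]).round(3))
E
python3 st.py
```

```text
15.1833 [ 0.4277 -0.3498  0.3183] q [-1.29  0.28  2.08  1.35  0.84  2.6 ] F [-0.  -0.5 -0.1] gap 1.0019379739101177 0.0
rot err deg in tool [ 0.15 -0.12 -0.06]
bottle.10 [ 0.1769 -0.0013  0.1279]
bottle.052 [ 0.2157 -0.0013  0.1561]
bay hi [0.0867 0.0491 0.2095]
world z up in tool [-0.809  0.    -0.588] x [-0.579  0.174  0.797] y [ 0.102  0.985 -0.14 ]
```

>>> servo_tool:
  rows:
    - [[0, 0, 0, 0.02, 0, 0.0145, 1], [0, 0, 0, 0.02, 0, 0.0145, 1], [0, 0, 0, 0.02, 0, 0.0145, 1], [0, 0, 0, 0.02, 0, 0.0145, 1], [0, 0, 0, 0.02, -0.001, 0.0145, 1], [0, 0, 0, 0.02, 0, 0.0145, 1], [0, 0, 0, 0.02, 0, 0.0145, 1], [0, 0, 0, 0, 0, 0, 1]]

```text
t: 15.85
tcp_pos: [0.427, -0.3519, 0.1411]
tool_rot: [0.08, 0.889, -0.036, 0.45]
force: [-0.2, 0.7, -0.8]
finger_gap: 1.003
gripper_force: 0.0
```

```bash
python3 - <<'E'
from h import *
a=manip.snapshot("side");w=manip.snapshot("wrist")
cv2.imwrite("pics/m6.png",np.hstack([cv2.resize(a[250:400,300:450],(400,400),interpolation=cv2.INTER_CUBIC),cv2.copyMakeBorder(cv2.resize(w,(400,300)),0,100,0,0,cv2.BORDER_CONSTANT)]))
E
python3 st.py
```

```text
15.95 [ 0.4278 -0.352   0.1456] q [-1.29  0.72  2.21  1.87  0.86  1.82] F [-0.3  0.1  0.3] gap 1.0019951625763914 0.0
rot err deg in tool [ 0.1  -0.01 -0.15]
bottle.10 [0.0374 0.0008 0.0261]
bottle.052 [0.0763 0.0008 0.0543]
bay hi [-0.0528  0.0513  0.1077]
world z up in tool [-0.809  0.    -0.588] x [-0.579  0.174  0.797] y [ 0.102  0.985 -0.14 ]
```

View pics/m6.png

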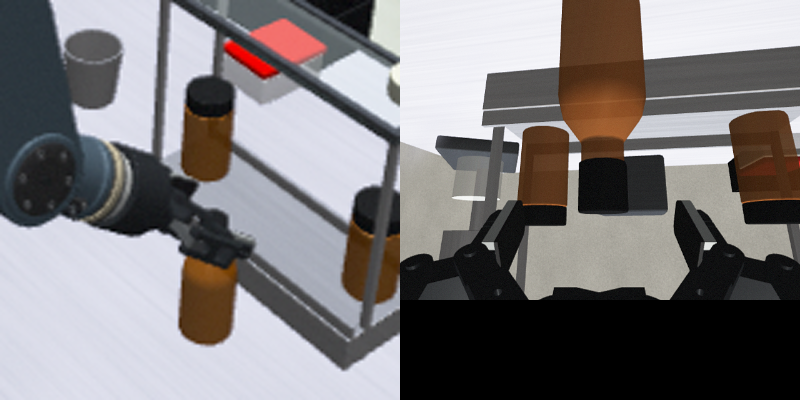

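>>> servo_tool:
  rows:
    - [[0, 0, 0, 0.015, 0, 0.011, 1], [0, 0, 0, 0.015, 0.001, 0.011, 1], [0, 0, 0, 0.015, 0, 0.011, 1], [0, 0, 0, 0.015, 0, 0.011, 1], [0, 0, 0, 0.01, 0, 0.008, 1], [0, 0, 0, 0.006, 0, 0.0055, 1], [0, 0, 0, 0, 0, 0, 1], [0, 0, 0, 0, 0, 0, 1]]
  squeeze: 22

```text
t: 16.62
tcp_pos: [0.43, -0.3515, 0.0526]
tool_rot: [0.078, 0.887, -0.04, 0.453]
force: [1.1, -0.2, -0.3]
finger_gap: 0.999
gripper_force: 0.0
```

```bash
python3 st.py
```

```text
16.6167 [ 0.43   -0.3515  0.0526] q [-1.28  0.98  2.2   2.06  0.96  1.53] F [ 1.1 -0.2 -0.3] gap 0.998584992270286 0.0
rot err deg in tool [-0.05  0.1   0.03]
bottle.10 [-0.0366 -0.     -0.0304]
bottle.052 [ 0.0022 -0.     -0.0021]
bay hi [-0.1268  0.0504  0.0513]
world z up in tool [-0.809  0.    -0.588] x [-0.579  0.174  0.797] y [ 0.102  0.985 -0.14 ]
```

>>> servo_tool:
  rows:
    - [[0, 0, 0, 0, 0, 0, 0.5], [0, 0, 0, 0, 0, 0, 0.35], [0, 0, 0, 0, 0, 0, 0.25], [0, 0, 0, 0, 0, 0, -1], [0, 0, 0, 0, 0, 0, -1], [0, 0, 0, 0, 0, 0, -1]]
  squeeze: 22

```text
t: 17.12
tcp_pos: [0.4297, -0.3509, 0.0525]
tool_rot: [0.078, 0.887, -0.04, 0.453]
force: [-3.8, 0.2, 6.7]
finger_gap: 0.621
gripper_force: 22.5
```

>>> servo_tool:
  rows:
    - [[0, 0, 0, -0.004, 0, -0.003, -1], [0, 0, 0, -0.008, 0, -0.006, -1], [0, 0, 0, -0.008, 0, -0.006, -1], [0, 0, 0, 0, 0, 0, -1]]

```text
t: 17.45
tcp_pos: [0.429, -0.3508, 0.077]
tool_rot: [0.078, 0.888, -0.04, 0.452]
force: [0.4, -0.5, -3.2]
finger_gap: 0.627
gripper_force: 24.1
```

```bash
python3 - <<'E'
from h import *
cv2.imwrite("pics/w7.png",manip.snapshot("wrist"));cv2.imwrite("pics/s7.png",manip.snapshot("side"))
E
python3 st.py
```

```text
17.55 [ 0.429  -0.351   0.0759] q [-1.28  0.91  2.21  2.02  0.93  1.59] F [ 0.  -0.1 -4.5] gap 0.6259282686314682 24.089231193065643
rot err deg in tool [-0.03 -0.11 -0.04]
bottle.10 [-0.0184 -0.0003 -0.0157]
bottle.052 [ 0.0204 -0.0003  0.0125]
bay hi [-0.1086  0.0501  0.0659]
world z up in tool [-0.809  0.    -0.588] x [-0.579  0.174  0.797] y [ 0.102  0.985 -0.14 ]
```

>>> servo_tool:
  rows:
    - [[0, 0, 0, -0.008, 0, -0.006, -1], [0, 0, 0, -0.01, 0, -0.007, -1], [0, 0, 0, -0.01, 0, -0.007, -1], [0, 0, 0, -0.0085, 0, -0.0065, -1], [0, 0, 0, -0.006, 0.0045, 0.0085, -1], [0, 0, 0, -0.01, 0.007, 0.0135, -1], [0, 0, 0, -0.01, 0.007, 0.0135, -1], [0, 0, 0, 0, 0, 0, -1]]

```text
t: 18.22
tcp_pos: [0.4777, -0.339, 0.1212]
tool_rot: [0.076, 0.888, -0.039, 0.452]
force: [-0.4, 0.0, -3.2]
finger_gap: 0.623
gripper_force: 25.1
```

```bash
sed -i 's/("bay hi",\[.553,-.322,.125\])/("bay hi",[.5555,-.322,.121]),("bay lo",[.5555,-.322,.0945])/' st.py; python3 st.py
```

```text
18.2167 [ 0.4777 -0.339   0.1212] q [-1.15  0.78  2.16  2.03  0.84  1.79] F [-0.4  0.  -3.2] gap 0.6231346705024926 25.087381303310394
rot err deg in tool [0.16 0.   0.09]
bottle.10 [ 0.0452 -0.0206 -0.0263]
bottle.052 [ 0.0841 -0.0206  0.0019]
bay hi [-0.0432  0.0303  0.0597]
bay lo [-0.0217  0.0303  0.0753]
world z up in tool [-0.809  0.    -0.588] x [-0.579  0.174  0.797] y [ 0.102  0.985 -0.14 ]
```

Grip reads slightly up at 25 N; I lower the setting a little and go in.

>>> servo_tool:
  rows:
    - [[0, 0, 0, -0.007, 0.005, 0.01, -1], [0, 0, 0, -0.01, 0.007, 0.014, -1], [0, 0, 0, -0.01, 0.007, 0.014, -1], [0, 0, 0, -0.01, 0.007, 0.013, -1], [0, 0, 0, -0.006, 0.0045, 0.0085, -1], [0, 0, 0, 0, 0, 0, -1], [0, 0, 0, 0, 0, 0, -1]]
  squeeze: 20

```text
t: 18.8
tcp_pos: [0.5529, -0.3223, 0.1201]
tool_rot: [0.078, 0.888, -0.039, 0.451]
force: [-0.3, -0.8, -3.8]
finger_gap: 0.628
gripper_force: 25.1
```

```bash
python3 st.py
python3 - <<'E'
from h import *
cv2.imwrite("pics/t8.png",manip.snapshot("top"));a=manip.snapshot("side");cv2.imwrite("pics/s8.png",a)
# side view at present: brown bodies -> column centroids
h=cv2.cvtColor(a,cv2.COLOR_BGR2HSV);m=cv2.inRange(h,(5,120,40),(20,255,255));m[:240]=0
n,l,st,c=cv2.connectedComponentsWithStats(m)
S=manip.camera_info("side")
for j in range(1,n):
    if st[j,4]>60:print(st[j],c[j].round(1))
s=manip.sense();print([proj(S,s["tcp_pos"]+[-.0025,0,d]).round(1) for d in(-.0525,0,.05)])
E
```

```text
18.8 [ 0.5529 -0.3223  0.1201] q [-0.96  0.78  2.06  2.14  0.75  1.89] F [-0.3 -0.8 -3.8] gap 0.6281486334678524 25.051232278347015
rot err deg in tool [ 0.07 -0.16 -0.07]
bottle.10 [ 0.0862 -0.0501 -0.0845]
bottle.052 [ 0.1251 -0.0501 -0.0563]
bay hi [-0.0022  0.0008  0.0015]
bay lo [0.0193 0.0008 0.0171]
world z up in tool [-0.809  0.    -0.588] x [-0.579  0.174  0.797] y [ 0.102  0.985 -0.14 ]
[  2 240  24   7  87] [ 11.1 241.8]
[246 240  50  29 782] [275.8 249.9]
[ 461  240  125   61 1598] [529.7 267.6]
[595 294  45  36 692] [618.6 311. ]
[397 296  18  18 197] [406.9 304.2]
[394 319  20  15 162] [402.7 327.5]
[429 331  11  32 214] [433.4 347.1]
[441 335  11  29 166] [445.9 349.5]
[array([403.5, 327.3]), array([405.2, 312.3]), array([406.9, 297.5])]
```

>>> servo_tool:
  rows:
    - [[0, 0, 0, 0.004, 0, 0.003, -1], [0, 0, 0, 0.006, 0, 0.0045, -1], [0, 0, 0, 0.006, 0, 0.0045, -1], [0, 0, 0, 0.002, 0, 0.0015, -1], [0, 0, 0, 0, 0, 0, -1]]

```text
t: 19.32
tcp_pos: [0.5531, -0.3232, 0.0973]
tool_rot: [0.079, 0.888, -0.039, 0.451]
force: [-0.3, -0.4, -3.4]
finger_gap: 0.626
gripper_force: 25.1
```

>>> servo_tool:
  rows:
    - [[0, 0, 0, 0.0012, 0, 0.0009, -1], [0, 0, 0, 0.0012, 0, 0.0009, -1], [0, 0, 0, 0, 0, 0, -1]]

```text
t: 19.57
tcp_pos: [0.5537, -0.3232, 0.0957]
tool_rot: [0.078, 0.888, -0.039, 0.452]
force: [-0.4, 1.6, -3.8]
finger_gap: 0.626
gripper_force: 25.1
```

>>> servo_tool:
  rows:
    - [[0, 0, 0, 0.0008, 0, 0.0006, -1], [0, 0, 0, 0.0008, 0, 0.0006, -1], [0, 0, 0, 0, 0, 0, -1]]

```text
t: 19.82
tcp_pos: [0.5538, -0.3232, 0.0939]
tool_rot: [0.078, 0.888, -0.039, 0.452]
force: [0.3, 0.8, -4.0]
finger_gap: 0.626
gripper_force: 25.1
```

>>> servo_tool:
  rows:
    - [[0, 0, 0, 0.0008, 0, 0.0006, -1], [0, 0, 0, 0.0004, 0, 0.0003, -1], [0, 0, 0, 0, 0, 0, -1]]

```text
t: 20.07
tcp_pos: [0.5539, -0.3233, 0.0926]
tool_rot: [0.078, 0.887, -0.039, 0.453]
force: [0.2, 0.6, -2.8]
finger_gap: 0.625
gripper_force: 25.2
```

>>> servo_tool:
  rows:
    - [[0, 0, 0, 0.0008, 0, 0.0006, -1], [0, 0, 0, 0, 0, 0, -1], [0, 0, 0, 0, 0, 0, -1]]

```text
t: 20.32
tcp_pos: [0.5542, -0.3233, 0.0925]
tool_rot: [0.078, 0.887, -0.04, 0.453]
force: [-3.3, 1.0, 4.2]
finger_gap: 0.623
gripper_force: 25.7
```

>>> servo_tool:
  rows:
    - [[0, 0, 0, 0, 0, 0, 0.3], [0, 0, 0, 0, 0, 0, 0.5], [0, 0, 0, 0, 0, 0, 0.8], [0, 0, 0, 0, 0, 0, 0.8], [0, 0, 0, 0, 0, 0, 0.8], [0, 0, 0, 0, 0, 0, 0.8]]

```text
t: 20.82
tcp_pos: [0.5539, -0.3233, 0.0913]
tool_rot: [0.078, 0.888, -0.039, 0.452]
force: [0.3, 0.7, -0.3]
finger_gap: 0.899
gripper_force: 0.0
```

>>> servo_tool:
  rows:
    - [[0, 0, 0, 0, 0, -0.01, 0.8], [0, 0, 0, 0, 0, -0.02, 0.8], [0, 0, 0, 0, 0, -0.02, 0.8], [0, 0, 0, 0, 0, -0.02, 0.8], [0, 0, 0, 0, 0, -0.02, 0.8], [0, 0, 0, 0, 0, -0.01, 0.8], [0, 0, 0, 0, 0, 0, 0.8], [0, 0, 0, 0, 0, 0, 0.8]]

```text
t: 21.48
tcp_pos: [0.474, -0.3098, 0.1505]
tool_rot: [0.079, 0.887, -0.04, 0.452]
force: [-0.0, -0.4, 0.0]
finger_gap: 0.9
gripper_force: 0.0
```

Run:
```python
from h import *
s=manip.sense();print(s["t"],s["tcp_pos"].round(3),s["force"].round(1))
S=manip.camera_info("side");a=manip.snapshot("side");cv2.imwrite("pics/s9.png",a);cv2.imwrite("pics/w9.png",manip.snapshot("wrist"))
h=cv2.cvtColor(a,cv2.COLOR_BGR2HSV);m=cv2.inRange(h,(5,120,40),(20,255,255));m[:260]=0;m[:,:340]=0;m[:,470:]=0
n,l,st,c=cv2.connectedComponentsWithStats(m)
for j in range(1,n):
    if st[j,4]>30:print(st[j],c[j].round(1))
b=np.array([.5515,-.323,.04])
print("expect base,shoulder,captop",[proj(S,b+[0,0,d]).round(1) for d in(0,.072,.14)])
o=cv2.imread("pics/s5r.png");m=cv2.inRange(cv2.cvtColor(o,cv2.COLOR_BGR2HSV),(5,120,40),(20,255,255));m[:260]=0;m[:,:340]=0;m[:,470:]=0
n,l,st,c=cv2.connectedComponentsWithStats(m);print("before")
for j in range(1,n):
    if st[j,4]>30:print(st[j],c[j].round(1))
```

```text
21.4833 [ 0.474 -0.31   0.151] [-0.  -0.4  0. ]
[369 290  18  24 216] [379.5 300. ]
[394 305  21  36 601] [404.  323.1]
[429 330  11  33 214] [433.4 347. ]
[441 335  11  29 165] [445.9 349.4]
expect base,shoulder,captop [array([403. , 334.8]), array([405.3, 314.5]), array([407.6, 294.3])]
before
[368 290  17  28 358] [375.6 304.6]
[429 330  11  33 215] [433.4 347. ]
[441 335  11  29 165] [445.9 349.4]
[367 342  22  37 655] [377.4 360.1]
```

>>> servo_tool:
  rows:
    - [[0, 0, 0, 0, 0, -0.02, 0.8], [0, 0, 0, 0, 0, -0.02, 0.8], [0, 0, 0, 0, 0, 0, 0.8], [0, 0, 0, 0, 0, 0, 0.8]]

```text
t: 21.92
tcp_pos: [0.4426, -0.304, 0.1736]
tool_rot: [0.078, 0.888, -0.04, 0.452]
force: [0.2, -0.4, -0.5]
finger_gap: 0.904
gripper_force: 0.0
```

```bash
python3 -c "
from h import *
print(manip.sense()['tcp_pos'],manip.sign_off())"
```

```text
the job is handed in; nothing more can be done
[ 0.44255341 -0.30400318  0.17357925] None
```

The job is handed in at about 22 s: the bottle was stood on the counter and let go, then regripped by the body and set on the tray, where the side camera puts it upright and within about 10 mm of the middle of the gap (sign-off returned no verdict). The fingers pressed the carton with about 55 N once while reaching in, and the grip peaked at 25.7 N.

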